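Snug down the mould clamp's thumbscrew

TASK

One of the two bench clamps holds a white plaster mould, but its knurled thumbscrew is still loose. Turn that thumbscrew clockwise (seen from above), less than a quarter turn, until it seats, stop as soon as you feel the resistance rise so that the plaster is not crushed, and let go of it. Leave the empty clamp's screw as it is.

Things in the scene. Friction and masses are not known exactly. Their poses are not given: they have to be found in the camera images.
- mould_screw_head (a point): Centre of the knurled brass head of the thumbscrew on the clamp holding the white plaster mould (96 x 92 mm, top 74 mm up). Head: upright cylinder, 36 mm diameter, 22 mm tall, this point at mid height, 131 mm above the table; grip it at any yaw. Under it a 12 mm stem and the clamp's fixed beam, 36 x 150 mm, top 104 mm up (a 26 mm wide collar to 107 mm). z up.
- mould_screw (a joint): Turn of that thumbscrew's stem, rad, growing clockwise seen from above; it starts at 0.1 to 0.6. It turns lightly (0.03 N m of friction), stays where it is left and stops hard at 1.2, where it is seated on the mould. At least 1.05 counts as seated. One grasp does it; the head turns with the stem, apart from mould_twist.
- spare_screw (a joint): Turn of the like thumbscrew on the other clamp, same size but empty (no mould under its beam), 260 to 420 mm to the side (y) of the first. Same sense and range in rad; starts at 0.3 to 0.6 and must stay between 0.15 and 0.75.
- mould_twist (a joint): Springy twist of that head ahead of its stem, rad, positive clockwise: 0 when let go, about 0.04 while turning freely. Once the stem has seated, every further rad of head turn adds 1 rad here and 0.8 N m of resistance (0.16 N m at 0.2). Beyond 0.6 (0.48 N m) the plaster is crushed. It springs back to 0 when let go.

How it is judged:
By the outcome, as a careful person would: the job done as asked, in the order asked, and still so for the second after the job is handed in, with the robot touching nothing.
It also fails if it takes over 42 s, if anything falls off the work surface, if the arm or the gripper's body presses on something with over 40 N, if the wrist force passes 120 N, or if a joint passes its speed limit or range.

ROBOT

A 7-joint arm with a two-finger parallel gripper is mounted at the origin on the work surface. World frame = base frame: x ahead of the robot, y to its left, z up, the work surface at z = 0. Lengths are in m, angles in rad, forces in N, time in s.
With the tool pointing down it reaches from about 0.425 to 0.925 m from the base axis. Payload 6.8 kg.
Tool frame: the origin (TCP) lies between the finger pads; the fingertips stand 22 mm ahead of it and the grasp point (between the pads) lies 3 mm ahead of it; z points along the fingers, y is the line along which they close (so a half turn about z gives the same grasp; the last joint's range is limited). The gripper opens to 85 mm and grips with 20 to 120 N. Pads are 22 mm wide; open, the fingers measure 114 mm over their backs; the gripper's body (76 mm by 85 mm) begins 54 mm behind the grasp point. The pads swing forward as they close: fully open they stand 13 mm farther back than shut.
Start: joints at [-1.217, 0.477, 0.022, 1.555, -0.011, 1.109, -0.083], TCP at [0.301, 0.604, 0.253] pointing down, gripper open.
Joint ranges: [-2.96, 2.96], [-0.34, 2.1], [-1.41, 1.46], [0.24, 2.44], [-1.37, 4.51], [0.17, 1.92], [-2.96, 2.96]. Speed limits (rad/s): [2.39, 2.39, 3.14, 3.14, 3.14, 3.14, 3.14].

INTERFACE

Orientations are given as a unit quaternion [w, x, y, z].
In Python, from station import bot gives the robot as it stands.
- The arm moves only by the tool servo_tool, never from a script. Its argument "motion" is a list that holds one entry, the list of rows, each a list of 5 numbers: the opening, from 0 (shut) to 1 (fully open), then the shift along the world's x, y, z each as a share of 0.04 m, from -1 to 1, then the turn about the world's z as a share of 0.12 rad, from -1 to 1. A call has 1 to 20 rows; each row shifts and turns the commanded pose from where the row before left it; what a row does not reach is not made up. A row lasts 1/10 s, in which the tool goes at most 50 mm and 8.59 degrees, less where a joint would pass 70% of its speed; a pose out of reach is approached as far as the arm can. A call with a number of a shift or a turn outside -1 to 1 is refused whole. A call with a gripper value outside its range is refused whole. The fingers move at their own pace and stop on an object; "newtons" is the grip in N (left out, the last holds). Time passes only in rows, so rows that do not move let the fingers close. It gives the time, the measured TCP pose, the force, the opening and the grip force at its end, in the units of the state.
- bot.get_obs(): the state, without advancing time (a new reading comes with each control period).
- bot.read_camera(name): name is "side" or "top"; returns (picture, depth): 400x640x3 uint8, red, green, blue; 400x640 float32, m along the optical axis (not along the pixel's ray), 0 where there is no reading.
- bot.get_calibration(name): a dict with "fovy" (degrees; the focal length in pixels is half the picture's height over the tangent of half this angle, whatever the lens; pixels are square), "cx", "cy" (the principal point, pixels), "k1" (the pictures are not rectified: a ray, as slopes to the right and down, at radius r is drawn at 1 + k1 r^2 times it, then the intrinsics apply), "view" (4x4, takes a point from world to camera coordinates). Camera axes: x right, y down, z forward; pixel columns grow to the right and rows downward; lengths in m; the calibration is good to about 2 mm. A picture is of the moment at which its call begins. get_calibration takes no time and is no camera call.
- bot.hand_in(): hands the job in; it is judged then, once.
The state is a dict: "t": time; "q": joint angles; "joint_vel": joint speeds; "joint_torque": joint torques, N m; "eef_pos": TCP position; "tool_rot": TCP orientation; "contact_force": force on the tool from outside, world axes, zero at the start; "torque": the same for the moment, N m; "gripper_width": opening from 0.0 (shut) to 1.0 (fully open); "grasp_force": force on a finger pad.
Only numpy, scipy, OpenCV 4.12 (cv2) and the standard library are available. Lean on these libraries where they do the work, as an engineer would, in place of code of your own. Each camera call takes 0.05 s, during which the arm holds its last target. There are 200 camera calls.

## Working session

There is one attempt and no reset: what is moved stays moved. The work goes in short steps, Python scripts to look and compute and a tool call to move; the robot and the scene stay as the last step left them, time stands still between calls to the robot, and variables do not carry over. Pictures are saved under pics/ and viewed, at most 10 in all, crops included, and the job is handed in when it is done.

Besides the shell and the picture viewer there is one more tool, called as name([rows], argument=value, ...), one row to a line, values as JSON. servo_tool: Moves the arm, as the interface text tells. Shift numbers are shares of 0.04 m and turn numbers shares of 0.12 rad, none past 1 either way. Its arguments: {"type":"object","properties":{"motion":{"type":"array"},"newtons":{"type":"number"}},"required":["motion"]}

```bash
mkdir -p pics; cat > h.py <<'E'
import numpy as np, cv2
from station import bot
def world(name,depth):
    c=bot.get_calibration(name);h,w=depth.shape
    f=h/2/np.tan(np.radians(c["fovy"])/2)
    K=np.array([[f,0,c["cx"]],[0,f,c["cy"]],[0,0,1.]])
    g=np.stack(np.meshgrid(np.arange(w),np.arange(h)),-1).reshape(-1,1,2).astype(np.float64)
    s=cv2.undistortPoints(g,K,np.array([c["k1"],0,0,0.])).reshape(h,w,2)
    P=np.dstack([s*depth[...,None],depth])
    V=np.array(c["view"]);return (P-V[:3,3])@V[:3,:3]
E
python3 - <<'E'
from h import *
o=bot.get_obs();print({k:np.round(v,3) for k,v in o.items()})
for n in("top","side"):
    p,d=bot.read_camera(n);cv2.imwrite(f"pics/{n}0.png",p[...,::-1]);np.save(n+"0.npy",d)
    W=world(n,d);print(n,bot.get_calibration(n))
    m=((W[...,2]>.136)&(W[...,2]<.148)&(d>0)).astype(np.uint8)
    k,l,s,c=cv2.connectedComponentsWithStats(m)
    for i in range(1,k):
        if s[i,4]>40:
            q=W[l==i];print(s[i],np.round(c[i]),q.mean(0).round(4),q.min(0).round(4),q.max(0).round(4),p[l==i].mean(0).round())
E
```

```text
{'t': np.float64(0.0), 'q': array([-1.217,  0.478,  0.022,  1.556, -0.012,  1.109, -0.083]), 'joint_vel': array([ 0.001,  0.001,  0.   , -0.003, -0.001,  0.   ,  0.001]), 'joint_torque': array([-1.0000e-03, -5.9645e+01,  1.6080e+00, -2.8120e+01,  1.3000e-02,
        9.0000e-03, -0.0000e+00]), 'eef_pos': array([0.301, 0.604, 0.252]), 'tool_rot': array([-0.   ,  0.229,  0.973, -0.001]), 'contact_force': array([ 0.064, -0.407, -0.231]), 'torque': array([ 0.058, -0.016,  0.009]), 'grasp_force': np.float64(0.0), 'gripper_width': np.float64(1.003)}
top {'fovy': 42.66336028906219, 'cx': 323.00043004139843, 'cy': 195.8102370168372, 'k1': -0.011670508287983864, 'view': array([[ 0.00633525, -0.99961773,  0.02691218, -0.01896915],
       [-0.98099255, -0.01143231, -0.19370832,  0.57645206],
       [ 0.19394194, -0.02517346, -0.98068997,  0.98814998],
       [ 0.        ,  0.        ,  0.        ,  1.        ]])}
[211 171  20  20 298] [221. 180.] [0.5871 0.1798 0.1423] [0.5693 0.1625 0.1364] [0.6055 0.1982 0.1467] [154. 131.  69.]
[406 217  20  20 297] [415. 226.] [ 0.5039 -0.1836  0.1421] [ 0.4863 -0.2023  0.1362] [ 0.5215 -0.1664  0.1468] [151. 128.  63.]
side {'fovy': 48.420733453222354, 'cx': 319.7751311638725, 'cy': 203.88525396754005, 'k1': -0.12034002869435227, 'view': array([[ 0.9861169 , -0.16601271,  0.00363805, -0.52694898],
       [-0.12345625, -0.7476311 , -0.65253835,  0.15507098],
       [ 0.11104958,  0.64302996, -0.75774697,  0.80515685],
       [ 0.        ,  0.        ,  0.        ,  1.        ]])}
[323 126  18  15 201] [331. 133.] [0.5868 0.1759 0.1411] [0.5696 0.1597 0.1361] [0.6054 0.1969 0.1439] [158. 131.  85.]
[  0 220  49  58 369] [ 28. 255.] [ 0.0475 -0.0359  0.1419] [ 0.0037 -0.0694  0.136 ] [0.0696 0.0393 0.148 ] [77. 71. 65.]
[309 291  25  25 473] [321. 303.] [ 0.5038 -0.1887  0.1415] [ 0.4862 -0.2059  0.1361] [ 0.5224 -0.168   0.1448] [164. 137.  86.]
```

View pics/top0.png

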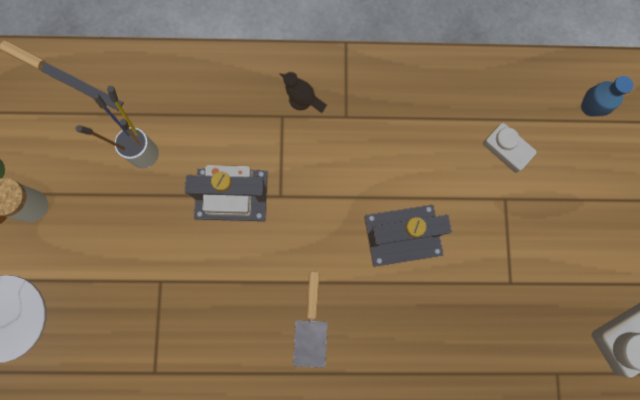

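View pics/side0.png

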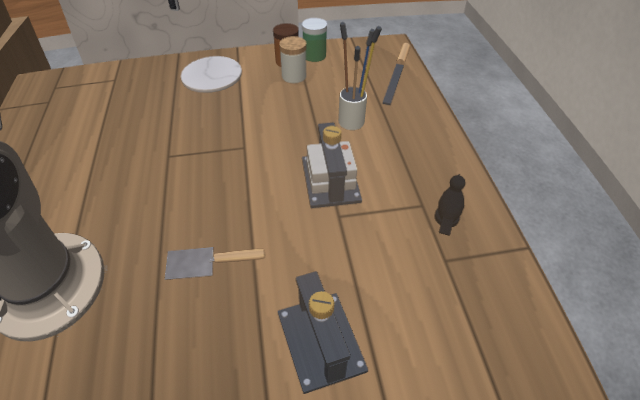

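The top view shows the white mould under the left clamp, with its head at about pixel (221,180). The right clamp, head at about (415,226), is empty. A pot with tall brushes stands near (137,147), so I'll check its height before routing the arm.

```bash
python3 - <<'E'
from h import *
for n in("top","side"):
    d=np.load(n+"0.npy");W=world(n,d)
    m=(d>0)&(W[...,2]>.1)&(W[...,0]>.2)&(W[...,1]>.24)&(W[...,0]<.9)&(W[...,1]<.7)
    q=W[m];print(n,len(q))
    for a in np.arange(.1,.4,.03):
        s=q[(q[:,2]>=a)&(q[:,2]<a+.03)]
        if len(s):print(round(a,2),len(s),s.min(0).round(3),s.max(0).round(3))
E
```

```text
top 1684
0.1 977 [0.523 0.24  0.1  ] [0.7   0.612 0.13 ]
0.13 95 [0.656 0.346 0.13 ] [0.702 0.393 0.16 ]
0.16 101 [0.653 0.342 0.16 ] [0.705 0.393 0.19 ]
0.19 122 [0.652 0.334 0.19 ] [0.709 0.397 0.22 ]
0.22 265 [0.644 0.331 0.22 ] [0.715 0.4   0.25 ]
0.25 124 [0.643 0.344 0.25 ] [0.718 0.407 0.273]
side 1767
0.1 962 [0.514 0.24  0.1  ] [0.701 0.7   0.13 ]
0.13 120 [0.657 0.343 0.13 ] [0.704 0.39  0.16 ]
0.16 126 [0.654 0.34  0.16 ] [0.709 0.395 0.19 ]
0.19 150 [0.653 0.33  0.19 ] [0.713 0.395 0.22 ]
0.22 233 [0.272 0.327 0.22 ] [0.717 0.563 0.25 ]
0.25 176 [0.269 0.341 0.25 ] [0.721 0.562 0.274]
```

servo_tool([
  [[1, 0.3, -0.75, 0, 0], [1, 0.3, -0.75, 0, 0], [1, 0.3, -0.75, 0, 0], [1, 0.3, -0.75, 0, 0], [1, 0.3, -0.75, 0, 0], [1, 0.3, -0.75, 0, 0], [1, 0.3, -0.75, 0, 0], [1, 0.3, -0.75, 0, 0], [1, 0.3, -0.75, 0, 0], [1, 0.3, -0.75, 0, 0], [1, 0.7, -0.5, 0, 0], [1, 0.7, -0.5, 0, 0], [1, 0.7, -0.5, 0, 0], [1, 0.7, -0.5, 0, 0], [1, 0.7, -0.5, 0, 0], [1, 0.6, -0.5, 0, 0], [1, 0, 0, 0, 0], [1, 0, 0, 0, 0]],
], newtons=20)

```text
t: 1.9
eef_pos: [0.5847, 0.1837, 0.2527]
tool_rot: [-0.0, 0.23, 0.973, -0.0]
contact_force: [-0.0, 0.7, -0.0]
gripper_width: 1.0
grasp_force: 0.0
```

servo_tool([
  [[1, 0.06, -0.13, 0, 0], [1, 0, 0, -0.5, 0], [1, 0, 0, -0.5, 0], [1, 0, 0, -0.5, 0], [1, 0, 0, -0.5, 0], [1, 0, 0, -0.5, 0], [1, 0, 0, -0.42, 0], [1, 0, 0, 0, 0], [1, 0, 0, 0, 0]],
])

```text
t: 2.8
eef_pos: [0.5867, 0.1797, 0.1368]
tool_rot: [-0.0, 0.228, 0.974, 0.0]
contact_force: [0.6, -0.2, 0.5]
gripper_width: 0.999
grasp_force: 0.0
```

```bash
python3 - <<'E'
from h import *
t=[]
for n in("top","side")*3:
    p,d=bot.read_camera(n);o=bot.get_obs();t.append(np.r_[o["contact_force"],o["torque"],o["joint_torque"][6]])
    cv2.imwrite(f"pics/{n}1.png",cv2.resize((p[120:240,150:310] if n=="top" else p[60:210,230:430])[...,::-1],None,fx=4,fy=4))
print(o["t"],o["eef_pos"],np.round(t,3))
E
```

```text
3.1 [0.58754535 0.1792851  0.13735529] [[-0.344  0.6    0.221  0.    -0.004  0.003  0.002]
 [ 0.868 -0.614 -0.481 -0.038 -0.022  0.019  0.   ]
 [ 1.139  0.674 -0.734  0.018  0.025 -0.024 -0.   ]
 [ 0.585  0.029  0.307  0.     0.04  -0.039 -0.   ]
 [-0.165 -0.185 -0.684  0.047  0.013  0.005 -0.   ]
 [-0.492 -0.002 -0.257 -0.014 -0.013 -0.02  -0.   ]]
```

View pics/side1.png

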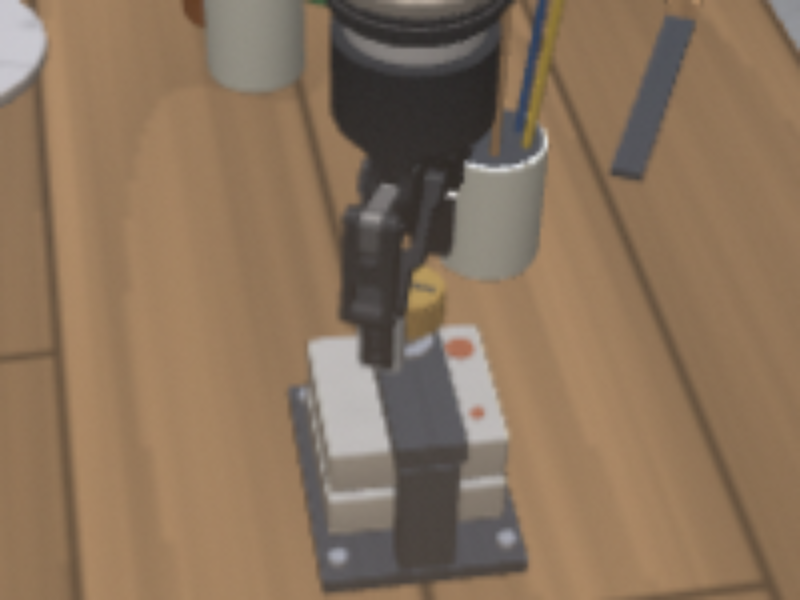

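The side crop shows the fingers straddling the brass head at about (425,300), with the tips clear of the beam. Next I'll close the gripper.

servo_tool([
  [[0.3, 0, 0, 0, 0], [0.3, 0, 0, 0, 0], [0.3, 0, 0, 0, 0], [0.3, 0, 0, 0, 0], [0.3, 0, 0, 0, 0], [0.3, 0, 0, 0, 0], [0.3, 0, 0, 0, 0], [0.3, 0, 0, 0, 0]],
], newtons=30)

```text
t: 3.9
eef_pos: [0.5878, 0.1801, 0.137]
tool_rot: [0.001, 0.229, 0.974, 0.001]
contact_force: [1.5, 5.2, 4.1]
gripper_width: 0.4
grasp_force: 30.8
```

```bash
cat > s.py <<'E'
from h import *
t=[]
for _ in range(3):
    p,d=bot.read_camera("top");o=bot.get_obs();t.append(np.r_[o["contact_force"],o["torque"],o["joint_torque"][6]])
w,x,y,z=o["tool_rot"];print(round(float(o["t"]),2),o["eef_pos"].round(4),"yaw",2*np.arctan2(y,x),"q7",o["q"][6],"w",o["gripper_width"],o["grasp_force"]);print(np.round(t,3))
E
python3 s.py
```

```text
4.05 [0.5878 0.1801 0.1371] yaw 2.680267105953322 q7 0.82121012833991 w 0.3945961221506479 30.804678797721863
[[ 1.765  5.114  3.696  1.022 -0.383  0.015 -0.008]
 [ 2.091  4.786  4.649  1.065 -0.445  0.023 -0.008]
 [ 1.883  5.629  5.118  1.053 -0.378  0.016 -0.008]]
```

servo_tool([
  [[0.3, 0.01, 0.03, 0, -0.5], [0.3, 0, 0, 0, -0.5], [0.3, 0, 0, 0, -0.5], [0.3, 0, 0, 0, -0.5], [0.3, 0, 0, 0, -0.5], [0.3, 0, 0, 0, -0.5], [0.3, 0, 0, 0, 0], [0.3, 0, 0, 0, 0]],
])

```text
t: 4.85
eef_pos: [0.5879, 0.1804, 0.137]
tool_rot: [0.0, 0.399, 0.917, 0.0]
contact_force: [1.6, 3.4, 5.6]
gripper_width: 0.393
grasp_force: 30.9
```

```bash
python3 s.py
```

```text
5.0 [0.588  0.1804 0.137 ] yaw 2.3197848706622373 q7 0.5139868837216794 w 0.39877907104330274 30.929124355316162
[[ 1.320e-01  3.387e+00  5.552e+00  5.650e-01 -1.500e-01 -3.800e-02
  -3.300e-02]
 [ 3.880e-01  3.319e+00  6.512e+00  6.680e-01 -1.940e-01 -3.000e-03
  -2.700e-02]
 [ 3.320e-01  3.159e+00  6.274e+00  5.870e-01 -1.850e-01  2.600e-02
  -2.600e-02]]
```

servo_tool([
  [[0.3, 0, 0.03, 0, -0.5], [0.3, 0, 0, 0, -0.5], [0.3, 0, 0, 0, -0.5], [0.3, 0, 0, 0, -0.5], [0.3, 0, 0, 0, 0], [0.3, 0, 0, 0, 0]],
])

```text
t: 5.6
eef_pos: [0.5881, 0.1806, 0.137]
tool_rot: [0.001, 0.507, 0.862, -0.0]
contact_force: [1.7, 0.7, 5.7]
gripper_width: 0.399
grasp_force: 30.9
```

```bash
python3 s.py
```

```text
5.75 [0.5881 0.1806 0.137 ] yaw 2.078914703198529 q7 0.3095797463296819 w 0.4013775699478929 30.932487845420837
[[ 0.891  1.026  6.103  0.208 -0.234  0.022 -0.032]
 [ 1.27   1.479  5.872  0.208 -0.224  0.019 -0.026]
 [ 1.42   1.71   7.054  0.259 -0.203  0.048 -0.025]]
```

Turned 0.60 so far and it still turns freely, so I'll continue in smaller steps.

servo_tool([
  [[0.3, 0, 0, 0, -0.5], [0.3, 0, 0, 0, -0.5], [0.3, 0, 0, 0, -0.5], [0.3, 0, 0, 0, 0], [0.3, 0, 0, 0, 0]],
])

```text
t: 6.25
eef_pos: [0.5882, 0.1807, 0.137]
tool_rot: [0.001, 0.582, 0.813, 0.0]
contact_force: [1.8, 1.0, 6.4]
gripper_width: 0.399
grasp_force: 30.9
```

```bash
python3 s.py
```

```text
6.4 [0.5882 0.1807 0.137 ] yaw 1.8989876245050719 q7 0.15837782261583244 w 0.4006318165283723 30.924076437950134
[[ 2.131  2.486  5.962  0.263 -0.286 -0.036 -0.037]
 [ 1.8    1.751  6.436  0.269 -0.326  0.03  -0.031]
 [ 1.669  0.497  5.663  0.233 -0.277  0.032 -0.03 ]]
```

servo_tool([
  [[0.3, 0, 0, 0, -0.5], [0.3, 0, 0, 0, -0.5], [0.3, 0, 0, 0, 0], [0.3, 0, 0, 0, 0]],
])

```text
t: 6.8
eef_pos: [0.5882, 0.1807, 0.137]
tool_rot: [0.001, 0.63, 0.777, 0.0]
contact_force: [2.2, 1.2, 5.4]
gripper_width: 0.395
grasp_force: 30.9
```

```bash
python3 s.py
```

```text
6.95 [0.5882 0.1807 0.137 ] yaw 1.7792350958814966 q7 0.05812291931159566 w 0.39737285777473297 30.896658897399902
[[ 1.755  0.698  5.165  0.266 -0.35   0.11  -0.131]
 [ 1.453  1.472  6.177  0.252 -0.306  0.117 -0.126]
 [ 1.485  1.184  5.813  0.239 -0.346  0.132 -0.125]]
```

The resistance has risen: about 0.12 N m, with a slope near 0.8 N m/rad, so the screw is seated. I'll release it and lift away.

servo_tool([
  [[1, 0, 0, 0, 0], [1, 0, 0, 0, 0], [1, 0, 0, 0, 0], [1, 0, 0, 0, 0], [1, 0, 0, 0, 0], [1, 0, 0, 0, 0], [1, 0, 0, 0.4, 0], [1, 0, 0, 0.6, 0], [1, 0, 0, 0.6, 0], [1, 0, 0, 0.6, 0], [1, 0, 0, 0.6, 0], [1, -0.5, 0, 0.3, 0], [1, -0.8, 0, 0, 0], [1, -0.8, 0, 0, 0], [1, -0.5, 0, 0, 0], [1, 0, 0, 0, 0], [1, 0, 0, 0, 0]],
])

```text
t: 8.65
eef_pos: [0.4841, 0.1817, 0.2617]
tool_rot: [0.0, 0.629, 0.777, 0.001]
contact_force: [-0.3, -0.9, -0.8]
gripper_width: 1.002
grasp_force: 0.0
```

```bash
python3 s.py; python3 - <<'E'
from h import *
p,_=bot.read_camera("side");q=cv2.imread("pics/side0.png")
c=lambda a:cv2.resize(a[110:160,300:360],None,fx=6.5,fy=6.5,interpolation=2)
cv2.imwrite("pics/cmp.png",np.hstack([c(q),c(p[...,::-1])]))
E
```

```text
8.8 [0.4847 0.1814 0.261 ] yaw 1.7790242439427748 q7 -0.14702299404356745 w 0.9987275263554005 0.0
[[ 0.055 -1.053 -0.386 -0.023 -0.026  0.    -0.01 ]
 [-0.06  -0.232  0.319  0.064  0.026 -0.018  0.   ]
 [-0.156  0.814 -0.636 -0.053  0.027 -0.062  0.003]]
```

View pics/cmp.png

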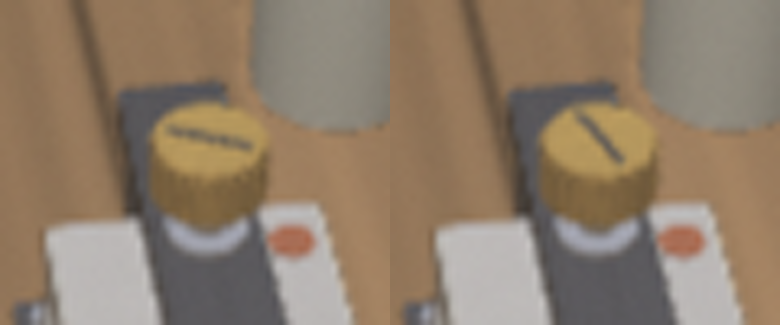

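The slot at about (210,137) before and (600,137) after has turned clockwise by about 0.74 rad. That matches 0.90 rad of turn less 0.15 rad of spring-back, so the stem is at its stop.

```bash
python3 -c "
from station import bot
print(bot.hand_in())"
```

```text
the job is handed in; nothing more can be done
None
```

The thumbscrew on the mould's clamp is seated: I turned the head about 0.9 rad clockwise, stopped when resistance rose to about 0.12 N m (crush limit 0.48 N m), let go, left the spare screw untouched and handed in; no verdict was returned.

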